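# Build the test-sieve stack on the shaker

## Task

Build the sieve stack on the shaker for the next ground sample: on the steel receiver pan the fine blue sieve, on it the medium yellow one, then the coarse red one, and close the top with the lid, each nested fully home and level in the one below and let go. The green sieve is not needed: leave it and the sample jar where they stand, and never tip over a sieve or the lid.

Things in the scene. Friction and masses are not known exactly. Their poses are not given: they have to be found in the camera images.
- sieve_blue_mid (a point): Fine sieve: round blue frame 42 mm tall, open top, very fine mesh. Point: centre, 21 mm above the underside; z up. From below: skirt 10 mm deep (48 mm across, foot tapered to 42), enters the rim below with 1.5 mm play; shoulder (55 mm across, 10 mm up) rests on that rim; 12 to 26 mm up the grip band, 60 mm across: grip here; above it a thin rim, 55 mm outside, 51 inside. 0.11 kg, loose.
- sieve_yellow_mid (a point): Medium sieve: like the blue one in every size and in where the point lies, but yellow, with medium mesh. All sieves have rigid mesh 26 mm above the underside. Each nested sieve adds 32 mm to the stack. Fingertips that reach below a grip band pass outside the sieve or pan below, whose top 16 mm are only 55 mm across. Loose and upright on the bench at the start.
- sieve_red_mid (a point): Coarse sieve: like the blue one in every size and in where the point lies, but red, with coarse open mesh. Loose and upright on the bench at the start.
- lid_knob (a point): Plain steel lid with a black knob, loose on the bench, 0.10 kg, 45 mm tall. From below: the same 10 mm skirt as a sieve, a plate 58 mm across and 5 mm thick, an upright round knob 22 mm across and 30 mm tall. Point: on the knob's axis, 9 mm below its top, 21 mm above the plate, 36 mm above the underside; z up. Grip the knob, fingertips above the plate. Seated, the point is 47 mm above the red sieve's.
- receiver (a point): Steel receiver pan, fixed on the round plate of the shaker, a light grey box (200 x 160 x 56 mm) left or right; a balance, a like box with flat steel pan, is on the other side. Point: centre of the pan's open mouth at rim height, 102 mm above the bench; z up, x to the shaker's back. Rim 55 mm outside, 51 inside, 12 deep. A sieve is home with its centre 11 mm above this point. It does not move.
- sieve_green_mid (a point): Spare sieve: like the blue one in every size and in where the point lies, but green. Not part of the job; it must stay where it is.
- jar_mid (a point): Closed sample jar, pale with a white screw cap, 47 mm across, 56 mm tall; point: its centre, 28 mm up. Not part of the job; it must stay where it is.

How it is judged:
At the end, for the whole second after the job is handed in: Blue sieve in the receiver pan, yellow in blue, red in yellow, lid in red: each within 5 mm of the axis of the one below, nested to full depth within 3 mm, level within 0.07 rad, all at rest and released (horizontal distance between sieve_blue_mid and receiver below 0.005 m and z of sieve_blue_mid in the frame of receiver between 0.008 and 0.014 m and angle between each of sieve_blue_mid, sieve_yellow_mid, sieve_red_mid, lid_knob's own z axis and vertical below 0.07 rad and horizontal distance between sieve_yellow_mid and sieve_blue_mid below 0.005 m and z of sieve_yellow_mid in the frame of sieve_blue_mid between 0.029 and 0.035 m and horizontal distance between sieve_red_mid and sieve_yellow_mid below 0.005 m and z of sieve_red_mid in the frame of sieve_yellow_mid between 0.029 and 0.035 m and horizontal distance between lid_knob and sieve_red_mid below 0.005 m and z of lid_knob in the frame of sieve_red_mid between 0.044 and 0.05 m and linear speed of each of sieve_blue, sieve_yellow, sieve_red, lid below 0.02 m/s); the robot touches nothing.
It fails at once if the green sieve was moved by more than 20 mm (distance of sieve_green_mid from where it was at the start of the episode above 0.02 m).
It fails at once if the sample jar was moved by more than 20 mm (distance of jar_mid from where it was at the start of the episode above 0.02 m).
It fails at once if a sieve or the lid was tipped over (more than 0.8 rad) (angle between any of sieve_blue_mid, sieve_yellow_mid, sieve_red_mid, lid_knob's own z axis and vertical above 0.8 rad).
It also fails if it takes over 120 s, if anything falls off the work surface, if the arm or the gripper's body presses on something with over 40 N, if the wrist force passes 120 N, or if a joint passes its speed limit or range.

## Robot

A 6-joint arm with a two-finger parallel gripper is mounted at the origin on the work surface. World frame = base frame: x ahead of the robot, y to its left, z up, the work surface at z = 0. Lengths are in m, angles in rad, forces in N, time in s.
With the tool pointing down it reaches from about 0.25 to 0.85 m from the base axis. Payload 12.5 kg.
Tool frame: the origin (TCP) lies on the centre line of the jaws, within the pads' length; the fingertips stand bot.tip_reach ahead of it and the grasp point (between the pads) lies 3 mm ahead of it (bot.tip_reach is the distance from the TCP to the fingertips, in m); z points along the fingers, x is the direction in which the jaws open and shut, and the axes are right-handed (so a half turn about z gives the same grasp; the last joint's range is limited). The gripper opens to 93 mm and grips with 3 to 60 N. Pads are 15 mm wide; open, the fingers measure 128 mm over their backs; the gripper's body (75 mm by 188 mm) begins 65 mm behind the grasp point.
Start: joints at [-0.085, 0.351, 1.652, -0, 1.139, -0.085], TCP at [0.55, 0, 0.241] pointing down, gripper open.
Joint ranges: [-2.75, 2.75], [-0.79, 2.1], [0.01, 2.65], [-1.57, 4.71], [0.07, 3.14], [-2.87, 2.87]. Speed limits (rad/s): [2.22, 2.22, 2.79, 3.14, 3.14, 3.14].

## Interface

Orientations are given as a rotation vector (axis times angle).
In Python, from station import bot gives the robot as it stands.
- The arm moves only by the tool apply_moves, never from a script. Its argument "steps" is text: rows parted by semicolons, each of 4 numbers parted by spaces: the shift along the tool's x, y, z in units of 25 mm (1.0 is 25 mm), then the turn about the tool's z in units of 6 degrees (1.0 is 6 degrees). In form: tx ty tz roll; .... A call has exactly 8 rows; each row shifts and turns the commanded pose from where the row before left it, along the tool's axes as they then stand; what a row does not reach is not made up. A row lasts 1/10 s, in which the tool goes at most 50 mm and 8.59 degrees, less where a joint would pass 70% of its speed; a pose out of reach is approached as far as the arm can. A call is refused whole if a number of a shift passes 1 or a number of a turn 1, either way. A call with a gripper value outside its range is refused whole. "grip" is the opening, from 0 (shut) to 1 (fully open), set as the call begins (left out, the last holds). The fingers move at their own pace and stop on an object; "grip_force" is the grip in N (left out, the last holds). Time passes only in rows, so rows that do not move let the fingers close, or fill a call up. It gives the time, the measured TCP pose, the force and the opening at its end, in the units of the state.
- bot.get_state(): the state, without advancing time (a new reading comes with each control period).
- bot.camera(name): name is "scene" or "side" or "wrist"; returns (picture, depth): 420x560x3 uint8, blue, green, red; 420x560 float32, m along the optical axis (not along the pixel's ray), 0 where there is no reading.
- bot.camera_model(name): a dict with "vfov" (degrees; the focal length in pixels is half the picture's height over the tangent of half this angle, whatever the lens; pixels are square), "cx", "cy" (the principal point, pixels), "R" (3x3) and "t" (3): a world point X has camera coordinates R X + t. Camera axes: x right, y down, z forward; pixel columns grow to the right and rows downward; lengths in m; the calibration is good to about 2 mm. The wrist camera is an equidistant fisheye: a pixel r from the principal point sees the ray r / f radians off the axis. A picture is of the moment at which its call begins: read the wrist's pose just before it. camera_model takes no time and is no camera call; for the wrist camera it gives the pose at the moment of the call.
- bot.hand_in(): hands the job in, once; it reports no verdict.
The state is a dict: "clock": time; "joint_pos": joint angles; "joint_velocities": joint speeds; "effort": joint torques, N m; "ee_pos": TCP position; "ee_rot": TCP orientation; "contact_force": force on the tool from outside, world axes, zero at the start; "torque": the same for the moment, N m; "gripper_width": opening from 0.0 (shut) to 1.0 (fully open).
Only numpy, scipy, OpenCV 4.12 (cv2) and the standard library are available. Lean on these libraries where they do the work, as an engineer would, in place of code of your own. Each camera call takes 0.05 s, during which the arm holds its last target.

## Working session

There is one attempt and no reset: what is moved stays moved. The work goes in short steps, Python scripts to look and compute and a tool call to move; the robot and the scene stay as the last step left them, time stands still between calls to the robot, and variables do not carry over. Pictures are saved under pics/ and viewed, and the job is handed in when it is done.

Besides the shell and the picture viewer there is one more tool, called after "Call:" as name(argument=value, ...) on one line, values as JSON. apply_moves: Moves the arm, as the interface text tells. Its arguments: {"type":"object","properties":{"steps":{"type":"string"},"grip":{"type":"number"},"grip_force":{"type":"number"}},"required":["steps"]}

```bash
ls; mkdir -p pics; python3 - <<'E'
from station import bot
import cv2
print(bot.get_state(), bot.tip_reach)
for n in ("scene","side","wrist"):
    m=bot.camera_model(n); p,d=bot.camera(n); cv2.imwrite(f"pics/{n}0.png",p); print(n,m,(d>0).mean())
    import numpy as np; np.savez(f"{n}0.npz",p=p,d=d,**m)
E
```

```text
pics
{'clock': 0.0, 'joint_pos': array([-8.46343903e-02,  3.51263629e-01,  1.65244999e+00,  1.40004955e-05,
        1.13909024e+00, -8.45873813e-02]), 'joint_velocities': array([-0.00239652, -0.00172224,  0.00248749,  0.00114066, -0.00015258,
        0.00135999]), 'effort': array([ 1.41757551e-03, -4.97321892e+01, -2.85254824e+01,  6.99741254e-02,
        2.57699919e-02, -1.73020858e-04]), 'ee_pos': array([5.49670135e-01, 3.79068877e-05, 2.40076567e-01]), 'ee_rot': array([-3.14147706e+00,  8.30525032e-05,  1.89398433e-03]), 'contact_force': array([0.46221699, 0.46506577, 0.09370983]), 'torque': array([ 0.01455606,  0.00306529, -0.04090682]), 'gripper_width': 0.9978662928069222} 0.022
scene {'vfov': 45.389275842296726, 'cx': 276.8177174050758, 'cy': 203.3190503494403, 'R': array([[ 0.72062691,  0.69312174,  0.01670656],
       [ 0.39908937, -0.39498148, -0.82747647],
       [-0.56694315,  0.60296922, -0.5612518 ]]), 't': array([-0.40639279, -0.144372  ,  1.53774411])} 0.9958163265306123
side {'vfov': 44.67652971428594, 'cx': 283.5935025243488, 'cy': 210.5551869734926, 'R': array([[-0.93035087, -0.36611973,  0.02008975],
       [-0.21621118,  0.50351639, -0.83649505],
       [ 0.29614182, -0.78257753, -0.54760609]]), 't': array([0.51008049, 0.21465361, 1.07610752])} 0.9960671768707483
wrist {'vfov': 65.70646984690485, 'cx': 282.7330915512487, 'cy': 206.78992506655698, 'R': array([[ 9.99999901e-01, -2.70848157e-04, -3.52400739e-04],
       [-1.65172149e-04, -9.62552988e-01,  2.71093558e-01],
       [-4.12629575e-04, -2.71093473e-01, -9.62552938e-01]]), 't': array([-0.55012671, -0.03175119,  0.39041864])} 0.9941581632653061
```

View pics/scene0.png

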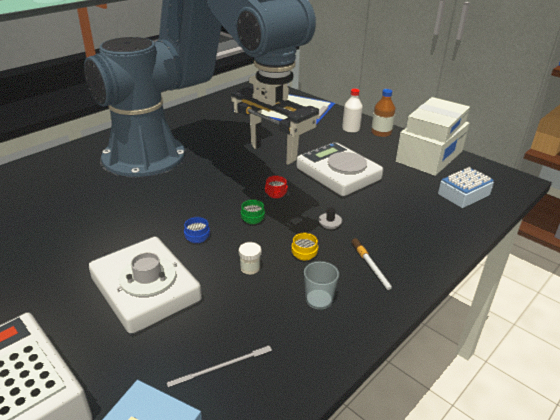

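View pics/side0.png

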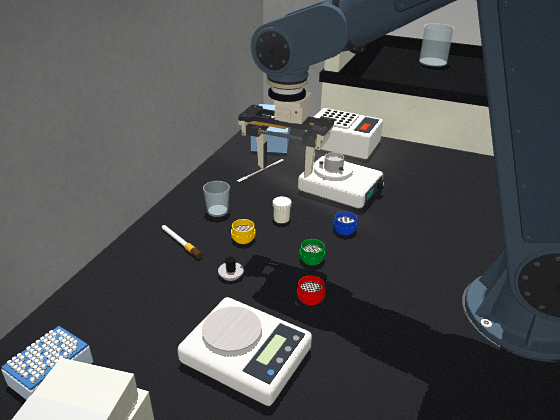

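View pics/wrist0.png

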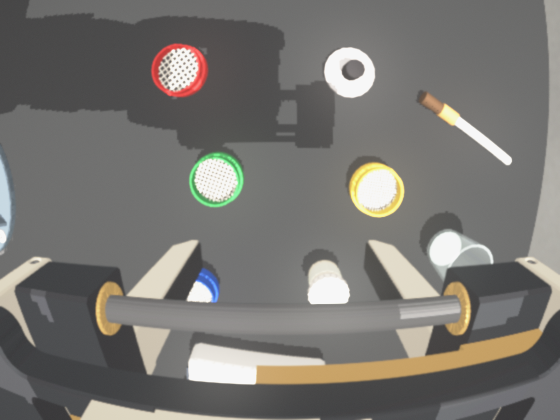

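The scene view shows the shaker with its pan at about (146,268), which is on the −y side. Blue is at (197,230), green (253,211), red (277,187), yellow (305,246), lid (330,217) and jar (250,258). The wrist view looks down on red (180,70), green (216,180), yellow (376,190) and lid (350,72). Blue is partly hidden there at (203,290).

```bash
cat > h.py <<'E'
import numpy as np, cv2
from scipy.optimize import least_squares
HS={'red':[(0,6),(174,180)],'yellow':[(20,32)],'green':[(45,80)],'blue':[(105,128)]}
def cloud(m,d,name):
    f=210/np.tan(np.radians(m['vfov'])/2)
    v,u=np.mgrid[0:420,0:560].astype(float)
    a=(u-m['cx'])/f; b=(v-m['cy'])/f
    if name=='wrist':
        r=np.hypot(a,b); k=np.where(r>1e-9,np.tan(np.minimum(r,1.5))/np.maximum(r,1e-9),1); a,b=a*k,b*k
    P=np.stack([a*d,b*d,d],-1)
    X=(P-m['t'])@m['R']
    X[d<=0]=np.nan
    return X
def cmask(p,c):
    h=cv2.cvtColor(p,cv2.COLOR_BGR2HSV); k=np.zeros(p.shape[:2],bool)
    for lo,hi in HS[c]: k|=(h[...,0]>=lo)&(h[...,0]<=hi)
    return k&(h[...,1]>140)&(h[...,2]>50)
def fit(xy,r=None):
    c0=np.median(xy,0)
    (x,y),R=cv2.minEnclosingCircle(xy.astype(np.float32))
    if r: s=least_squares(lambda q:np.hypot(*(xy-q).T)-r,[x,y],loss='soft_l1',f_scale=.001).x; return s,r,R
    s=least_squares(lambda q:np.hypot(*(xy-q[:2]).T)-q[2],[x,y,R],loss='soft_l1',f_scale=.001).x
    return s[:2],s[2],R
E
python3 - <<'E'
import numpy as np
from h import *
for n in ("scene","side","wrist"):
    z=np.load(n+'0.npz'); m={k:z[k] for k in ('vfov','cx','cy','R','t')}; X=cloud(m,z['d'],n); p=z['p']
    box=(X[...,0]>.3)&(X[...,0]<.85)&(abs(X[...,1])<.45)
    tb=box&(abs(X[...,2])<.02); print(n,'bench z',np.median(X[tb][:,2]),X[tb][:,2].std())
    for c in HS:
        k=cmask(p,c)&box&(X[...,2]<.06)&(X[...,2]>.005)
        if k.sum()<20: print(c,'few');continue
        Q=X[k]; zz=np.percentile(Q[:,2],[5,50,95])
        T=Q[Q[:,2]>.034]
        print(c,k.sum(),zz.round(4),len(T), [np.round(a,4) for a in fit(T[:,:2])] if len(T)>10 else '')
    # pan rim
    k=box&(X[...,2]>.096)&(X[...,2]<.108)&(X[...,1]<-.1)
    Q=X[k]
    if len(Q)>10: print('pan',len(Q),Q.mean(0).round(4),np.percentile(Q[:,2],95),[np.round(a,4) for a in fit(Q[:,:2])])
    g=p.max(2)
    k=box&(X[...,2]>.038)&(X[...,2]<.052)&(g<70)&(X[...,0]>.5)&(X[...,1]>.03)
    Q=X[k]
    if len(Q)>5: print('knob',len(Q),Q.mean(0).round(4),Q.std(0).round(4))
    k=box&(X[...,2]>.045)&(X[...,2]<.066)&(X[...,0]>.45)&(X[...,1]<.03)&(X[...,1]>-.14)
    Q=X[k]; print('jar',len(Q),Q.mean(0).round(4),Q.std(0).round(4))
E
```

```text
scene bench z 0.001279958252943159 0.0028675057261886203
red 343 [0.0122 0.0309 0.0434] 137 [array([0.4317, 0.1313]), np.float64(0.0262), np.float64(0.0299)]
yellow 466 [0.0142 0.0311 0.0435] 187 [array([ 0.656 , -0.0065]), np.float64(0.0263), np.float64(0.0299)]
green 354 [0.0132 0.0317 0.0427] 147 [array([0.472 , 0.0053]), np.float64(0.0263), np.float64(0.0302)]
blue 406 [0.0145 0.0322 0.0438] 170 [array([0.6411, 0.1334]), np.float64(0.3462), np.float64(0.3608)]
pan 211 [ 0.5279 -0.3363  0.1005] 0.10425365634012912 [array([ 0.5268, -0.3358]), np.float64(0.0264), np.float64(0.0297)]
knob 54 [0.6246 0.1253 0.0441] [0.0057 0.0058 0.0028]
jar 696 [ 0.716  -0.102   0.0559] [0.0821 0.0267 0.0052]
side bench z 0.00040490575864005486 0.0029909660220930373
red 513 [0.0145 0.0302 0.0426] 187 [array([0.434 , 0.1358]), np.float64(0.0264), np.float64(0.0298)]
yellow 438 [0.0134 0.0293 0.0424] 151 [array([ 0.6582, -0.0028]), np.float64(0.0265), np.float64(0.0305)]
green 432 [0.0132 0.0301 0.0422] 158 [array([0.4744, 0.0095]), np.float64(0.0263), np.float64(0.03)]
blue 477 [0.0143 0.0333 0.0531] 233 [array([0.655 , 0.1292]), np.float64(0.3492), np.float64(0.3672)]
pan 88 [ 0.5282 -0.3325  0.1   ] 0.10380217729861828 [array([ 0.5289, -0.332 ]), np.float64(0.0263), np.float64(0.0303)]
knob 67 [0.6243 0.1339 0.0438] [0.0058 0.0058 0.0024]
jar 477 [ 0.7068 -0.0991  0.0554] [0.0865 0.0261 0.0051]
wrist bench z 6.554544104542573e-06 0.002859349060021347
red 839 [0.0182 0.0331 0.0423] 391 [array([0.435 , 0.1329]), np.float64(0.0265), np.float64(0.0281)]
yellow 264 [0.0159 0.0321 0.0376] 94 [array([ 0.6576, -0.0039]), np.float64(0.0264), np.float64(0.0272)]
green few
blue 320 [0.0166 0.0264 0.0397] 74 [array([ 0.4353, -0.1394]), np.float64(0.0275), np.float64(0.0178)]
jar 1527 [ 0.6637 -0.1036  0.0551] [0.0814 0.0223 0.0042]
```

```bash
python3 - <<'E'
import numpy as np
from h import *
for n in ("scene","side"):
    z=np.load(n+'0.npz'); m={k:z[k] for k in ('vfov','cx','cy','R','t')}; X=cloud(m,z['d'],n); p=z['p']
    k=cmask(p,'blue')&(X[...,0]>.35)&(X[...,0]<.5)&(X[...,1]<-.08)&(X[...,1]>-.2)&(X[...,2]>.034)
    print(n,k.sum(),fit(X[k][:,:2]))
    r=np.hypot(X[...,0]-.528,X[...,1]+.334)
    for lo,hi in ((.03,.04),(.04,.05),(.05,.06),(.06,.07),(.07,.08)):
        q=X[(r>lo)&(r<hi)]; print(lo,np.percentile(q[:,2],[5,50,95,99]).round(3))
    q=X[(r>.03)&(r<.08)&(X[...,2]>.078)]; print(q[:,:2].mean(0),len(q)); 
    a=np.degrees(np.arctan2(q[:,1]+.334,q[:,0]-.528)); print(np.histogram(a,12,(-180,180))[0])
    k=(X[...,0]>.5)&(X[...,0]<.62)&(X[...,1]<-.06)&(X[...,1]>-.18)&(X[...,2]>.045)
    print('jar',k.sum(),X[k].mean(0))
    cv2.imwrite(f'pics/{n}z.png',cv2.resize(p[220:340,70:230] if n=='scene' else p[130:230,270:400],None,fx=4,fy=4))
E
```

```text
scene 167 (array([ 0.43345152, -0.14137925]), np.float64(0.02645174719007488), 0.030464529991149902)
0.03 [0.067 0.07  0.085 0.098]
0.04 [0.056 0.069 0.072 0.084]
0.05 [0.056 0.063 0.071 0.072]
0.06 [0.001 0.057 0.06  0.065]
0.07 [0.001 0.052 0.058 0.059]
[ 0.53575636 -0.34941228] 65
[ 4  0 34  0  0  0 26  0  0  0  0  1]
jar 1686 [ 0.55973641 -0.07596053  0.43039189]
side 136 (array([ 0.43564349, -0.13736607]), np.float64(0.026503539199096232), 0.03042680211365223)
0.03 [0.066 0.07  0.095 0.101]
0.04 [0.055 0.068 0.079 0.085]
0.05 [0.054 0.064 0.07  0.071]
0.06 [0.001 0.056 0.059 0.068]
0.07 [-0.001  0.054  0.058  0.059]
[ 0.53063106 -0.3132007 ] 48
[ 0  0  1  2  0  0 10  5  8  6 16  0]
jar 179 [ 0.59984148 -0.11802498  0.05439091]
```

View pics/scenez.png

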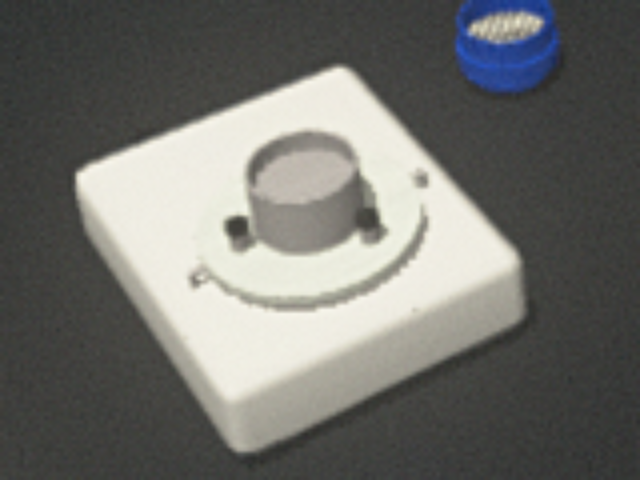

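Both fixed cameras and the wrist view put blue at about (0.4345,-0.139) within 2 mm. The rim fit comes out near r = 26.5 mm, which matches the given 25.5–27.5. Next I'll hover over blue.

Call:
apply_moves(steps="-0.6 0.7 0.5 0;-0.6 0.7 0.5 0;-0.6 0.7 0.5 0;-0.6 0.7 0.5 0;-0.6 0.7 0.5 0;-0.6 0.7 0.5 0;-0.6 0.7 0.5 0;-0.4 0.66 0.5 0", grip=0.9, grip_force=20)

```text
clock: 0.95
ee_pos: [0.434, -0.1395, 0.1401]
ee_rot: [-3.141, 0.0, 0.001]
contact_force: [0.5, -0.3, -0.7]
gripper_width: 0.903
```

```bash
cat >> h.py <<'E'
def look(bot,n,tag=None):
    m=bot.camera_model(n); p,d=bot.camera(n)
    if tag: cv2.imwrite(f'pics/{tag}.png',p)
    return p,cloud(m,d,n)
def rim(p,X,c,z0,z1,near=None,rad=.05):
    k=(X[...,2]>z0)&(X[...,2]<z1)
    if c: k&=cmask(p,c)
    if near is not None: k&=np.hypot(X[...,0]-near[0],X[...,1]-near[1])<rad
    if k.sum()<15: return k.sum()
    Q=X[k]; s,r,R=fit(Q[:,:2]); return int(k.sum()),s.round(4),round(float(r),4),Q[:,2].mean().round(4)
E
python3 - <<'E'
from station import bot
from h import *
s=bot.get_state(); print(s['ee_pos'],s['ee_rot'],s['clock'])
p,X=look(bot,'wrist','w1'); print(rim(p,X,'blue',.034,.05))
E
```

```text
[ 0.43396614 -0.13952699  0.14007916] [-3.14143480e+00  1.96648708e-04  6.80179325e-04] 0.95
(509, array([ 0.4356, -0.1393]), 0.0265, np.float64(0.0411))
```

View pics/w1.png

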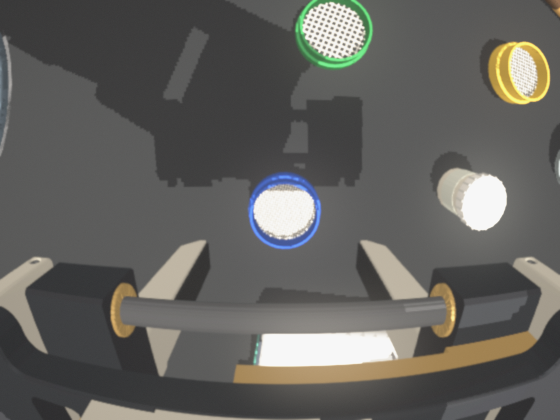

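The wrist view shows blue centred between the open jaws at (285,210), and the rim fit gives (0.4356,-0.1393). Descend.

Call:
apply_moves(steps="0.06 0 0.7 0;0 0 0.7 0;0 0 0.7 0;0 0 0.7 0;0 0 0.7 0;0 0 0.7 0;0 0 0.44 0;0 0 0 0")

```text
clock: 1.8
ee_pos: [0.436, -0.1386, 0.0237]
ee_rot: [-3.141, -0.0, 0.003]
contact_force: [-0.1, -0.3, 0.2]
gripper_width: 0.898
```

Call:
apply_moves(steps="0 0 0 0;0 0 0 0;0 0 0 0;0 0 0 0;0 0 0 0;0 0 0 0;0 0 0 0;0 0 0 0", grip=0.5)

```text
clock: 2.6
ee_pos: [0.4367, -0.1391, 0.0251]
ee_rot: [3.141, -0.0, 0.001]
contact_force: [-2.6, 0.3, 6.3]
gripper_width: 0.64
```

Call:
apply_moves(steps="0 0 0.0 0;0 0 -0.5 0;0 0 -1 0;0 0 -1 0;0 0 -1 0;0.5 0.5 -1 0;0.5 0.5 -1 0;0.5 1 -0.6 0")

```text
clock: 3.4
ee_pos: [0.4747, -0.1889, 0.18]
ee_rot: [3.141, 0.002, 0.003]
contact_force: [0.7, -0.2, -0.8]
gripper_width: 0.639
```

Call:
apply_moves(steps="0.5 1 -0.5 0;0.5 1 -0.5 0;0.5 1 -0.4 0;0.5 1 0 0;0.2 1 0 0;0 1 0 0;0 1 0 0;0 1 0 0")

```text
clock: 4.2
ee_pos: [0.5287, -0.3898, 0.2129]
ee_rot: [-3.141, 0.0, 0.0]
contact_force: [-0.3, 0.1, -1.4]
gripper_width: 0.642
```

Call:
apply_moves(steps="0 1 0 0;0 0.6 0 0;0 0 0 0;0 0 0 0;0 0 0 0;0 0 0 0;0 0 0 0;0 0 0 0")

```text
clock: 5.0
ee_pos: [0.5291, -0.4286, 0.2122]
ee_rot: [-3.142, -0.001, 0.0]
contact_force: [-0.4, -0.6, -2.6]
gripper_width: 0.641
```

```bash
python3 - <<'E'
from station import bot
from h import *
s=bot.get_state(); print(s['ee_pos'],s['ee_rot'],s['clock'],s['gripper_width'])
p,X=look(bot,'wrist','w2'); print('pan',rim(p,X,None,.094,.11,(.528,-.334),.04))
t=s['ee_pos'];print('blue',rim(p,X,'blue',t[2]+.010,t[2]+.03), t)
E
```

```text
[ 0.52909885 -0.42861238  0.21221573] [-3.14157132e+00 -6.11446133e-04  1.96197669e-05] 5.0 0.6408699075177925
pan (721, array([ 0.5292, -0.3349]), 0.0261, np.float64(0.1008))
blue (1418, array([ 0.5296, -0.4288]), 0.0264, np.float64(0.2275)) [ 0.52909885 -0.42861238  0.21221573]
```

View pics/w2.png

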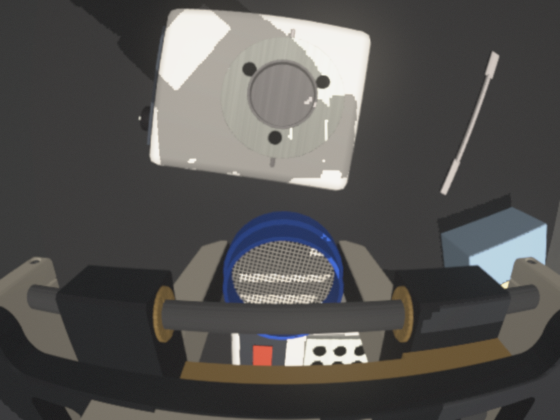

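The wrist view shows the pan mouth at (283,95), fitted at (0.5292,-0.3349) with z 0.101. The held blue sieve is level and its centre is within 0.5 mm of the TCP. Now over the pan.

Call:
apply_moves(steps="0 -0.7 0 0;0 -1 0 0;0 -1 0 0;0 -0.7 0.5 0;0 -0.35 0.8 0;0 0 0.8 0;0 0 0.6 0;0 0 0 0")

```text
clock: 5.85
ee_pos: [0.5282, -0.3348, 0.1427]
ee_rot: [-3.14, 0.0, 0.004]
contact_force: [0.5, -0.2, -1.4]
gripper_width: 0.639
```

Call:
apply_moves(steps="0 0 0 0;0 0 0 0;0 0 0 0;0 0 0 0;0 0 0 0;0 0 0 0;0 0 0 0;0 0 0 0")

```text
clock: 6.65
ee_pos: [0.529, -0.3352, 0.1446]
ee_rot: [-3.142, -0.0, -0.0]
contact_force: [-0.1, -0.7, -2.3]
gripper_width: 0.64
```

Lined up to within 0.5 mm. Insert to TCP z ≈ 0.117.

Call:
apply_moves(steps="0 0 0.25 0;0 0 0.25 0;0 0 0.2 0;0 0 0.15 0;0 0 0.12 0;0 0 0.1 0;0 0 0 0;0 0 0 0")

```text
clock: 7.45
ee_pos: [0.5289, -0.3352, 0.1179]
ee_rot: [-3.141, 0.0, 0.0]
contact_force: [-0.4, 0.9, -1.9]
gripper_width: 0.637
```

Call:
apply_moves(steps="0 0 0.05 0;0 0 0 0;0 0 0 0;0 0 0 0;0 0 0 0;0 0 0 0;0 0 0 0;0 0 0 0")

```text
clock: 8.25
ee_pos: [0.529, -0.3352, 0.1172]
ee_rot: [3.142, 0.0, 0.0]
contact_force: [-2.6, 3.2, 6.2]
gripper_width: 0.641
```

Call:
apply_moves(steps="0 0 0 0;0 0 0 0;0 0 0 0;0 0 0 0;0 0 0 0;0 0 -0.3 0;0 0 -1 0;0 0 -1 0", grip=0.9)

```text
clock: 9.05
ee_pos: [0.5288, -0.3351, 0.175]
ee_rot: [-3.141, 0.0, 0.001]
contact_force: [0.2, -0.4, 0.2]
gripper_width: 0.897
```

Call:
apply_moves(steps="0 0 -0.7 0;0 0 0 0;0 0 0 0;0 0 0 0;0 0 0 0;0 0 0 0;0 0 0 0;0 0 0 0")

```text
clock: 9.85
ee_pos: [0.529, -0.3352, 0.1914]
ee_rot: [-3.141, -0.0, 0.0]
contact_force: [0.3, -0.1, -0.1]
gripper_width: 0.905
```

```bash
python3 - <<'E'
from station import bot
from h import *
s=bot.get_state(); print(s['ee_pos'],s['clock'],s['contact_force'])
p,X=look(bot,'wrist','w3'); print('blue',rim(p,X,'blue',.128,.142))
for n in('scene','side'):
  p,X=look(bot,n); print('blue',n,rim(p,X,'blue',.128,.142,(.53,-.335)))
E
```

```text
[ 0.52895111 -0.3352052   0.19144571] 9.85 [ 0.34978981 -0.06517953 -0.10588669]
blue (101, array([ 0.5296, -0.3356]), 0.0262, np.float64(0.1338))
blue scene (153, array([ 0.5273, -0.3372]), 0.0264, np.float64(0.1323))
blue side (64, array([ 0.5291, -0.333 ]), 0.0268, np.float64(0.1317))
```

View pics/w3.png

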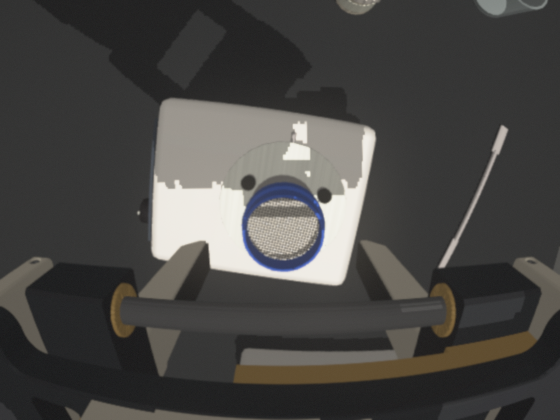

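The wrist view shows blue at (284,227) sitting concentric in the pan. Its rim is at z 0.134 as expected, and contact was felt at TCP z 0.117. Next is yellow.

Call:
apply_moves(steps="0.3 -0.8 0 0;0.4 -1 0 0;0.4 -1 0 0;0.4 -1 0 0;0.4 -1 0 0;0.4 -1 0 0;0.4 -1 0 0;0.4 -1 0 0")

```text
clock: 10.8
ee_pos: [0.6068, -0.1392, 0.1917]
ee_rot: [3.142, -0.0, 0.0]
contact_force: [0.5, -0.0, -0.6]
gripper_width: 0.902
```

Call:
apply_moves(steps="0.4 -1 0 0;0.4 -1 0.2 0;0.4 -1 0.4 0;0.4 -1 0.4 0;0.4 -1 0.4 0;0.4 -0.45 0.4 0;0 0 0.2 0;0 0 0 0")

```text
clock: 11.6
ee_pos: [0.666, -0.0047, 0.1407]
ee_rot: [3.141, 0.0, -0.002]
contact_force: [-0.6, -0.2, 0.5]
gripper_width: 0.903
```

```bash
python3 - <<'E'
from station import bot
from h import *
s=bot.get_state(); print(s['ee_pos'],s['clock'],s['contact_force'])
p,X=look(bot,'wrist','w4'); print(rim(p,X,'yellow',.034,.05,(.6576,-.004)))
E
```

```text
[ 0.66603187 -0.00468121  0.140687  ] 11.6 [-0.6001863  -0.16690909  0.52100525]
(142, array([ 0.6582, -0.0036]), 0.0264, np.float64(0.0363))
```

View pics/w4.png

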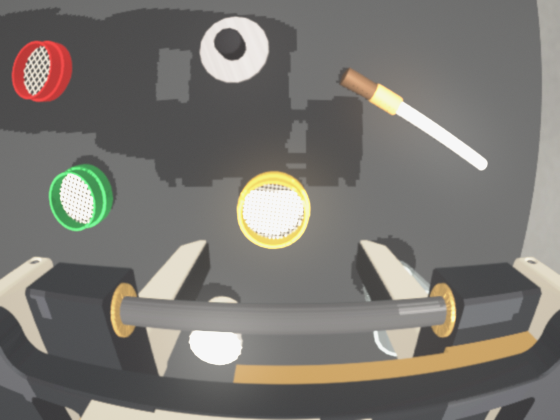

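The wrist view shows yellow at (274,210), with the glass beaker at about (400,300) near the right finger. I'll check clearance to the glass.

```bash
python3 - <<'E'
import numpy as np
for n,b,pts in (('scene',0,[(320,301),(304,268),(337,268)]),('side',0,[(217,212),(205,187),(229,187)])):
    z=np.load(n+'0.npz');f=210/np.tan(np.radians(z['vfov'])/2);C=-z['R'].T@z['t']
    for i,(u,v) in enumerate(pts):
        r=z['R'].T@np.array([(u-z['cx'])/f,(v-z['cy'])/f,1])
        for h in ([0] if i==0 else [.08,.09]): print(n,h,(C+r*(h-C[2])/r[2]).round(3))
E
```

```text
scene 0 [ 0.777 -0.093 -0.   ]
scene 0.08 [ 0.743 -0.11   0.08 ]
scene 0.09 [ 0.75  -0.119  0.09 ]
scene 0.08 [ 0.79  -0.063  0.08 ]
scene 0.09 [ 0.797 -0.073  0.09 ]
side 0 [ 0.774 -0.086  0.   ]
side 0.08 [ 0.797 -0.072  0.08 ]
side 0.09 [ 0.789 -0.058  0.09 ]
side 0.08 [ 0.741 -0.097  0.08 ]
side 0.09 [ 0.733 -0.082  0.09 ]
```

The glass is at about (0.766,-0.087) with r ≈ 33 mm, leaving about 15 mm to the gripper body. Clear to descend.

Call:
apply_moves(steps="-0.32 -0.04 0 0;0 0 0.7 0;0 0 0.8 0;0 0 0.8 0;0 0 0.8 0;0 0 0.8 0;0 0 0.7 0;0 0 0.05 0")

```text
clock: 12.45
ee_pos: [0.6571, -0.0034, 0.0236]
ee_rot: [-3.141, 0.001, 0.005]
contact_force: [-0.1, -0.1, 1.1]
gripper_width: 0.898
```

Call:
apply_moves(steps="0 0 0 0;0 0 0 0;0 0 0 0;0 0 0 0;0 0 0 0;0 0 0 0;0 0 0 0;0 0 0 0", grip=0.5)

```text
clock: 13.25
ee_pos: [0.6589, -0.003, 0.0263]
ee_rot: [3.141, 0.0, 0.002]
contact_force: [-2.3, -1.4, 5.9]
gripper_width: 0.642
```

Call:
apply_moves(steps="0 0 -0.5 0;0 0 -1 0;0 0 -1 0;0 0 -1 0;0 0.3 -1 0;-0.4 0.6 -1 0;-0.4 1 -0.9 0;-0.4 1 -0.6 0")

```text
clock: 14.05
ee_pos: [0.6284, -0.076, 0.2029]
ee_rot: [3.141, 0.001, 0.003]
contact_force: [0.3, 0.4, -0.6]
gripper_width: 0.637
```

Call:
apply_moves(steps="-0.5 1 0 0;-0.5 1 0 0;-0.5 1 0 0;-0.5 1 0 0;-0.5 1 0 0;-0.5 1 0 0;-0.5 1 0 0;-0.48 1 0 0")

```text
clock: 14.85
ee_pos: [0.5283, -0.2764, 0.2011]
ee_rot: [3.141, -0.0, 0.001]
contact_force: [0.7, -0.1, -1.0]
gripper_width: 0.643
```

Call:
apply_moves(steps="0 1 0 0;0 1 0 0;0 0.4 0 0;0 0 0 0;0 0 0 0;0 0 0 0;0 0 0 0;0 0 0 0")

```text
clock: 15.65
ee_pos: [0.5291, -0.3349, 0.2005]
ee_rot: [-3.142, -0.001, 0.0]
contact_force: [-0.4, 0.9, -1.3]
gripper_width: 0.645
```

```bash
python3 - <<'E'
from station import bot
from h import *
s=bot.get_state(); print(s['ee_pos'],s['ee_rot'],s['clock'],s['contact_force'])
p,X=look(bot,'wrist','w5'); t=s['ee_pos']
print('held',rim(p,X,'yellow',t[2]+.005,t[2]+.03)); print('blue',rim(p,X,'blue',.12,.142))
E
```

```text
[ 0.52912886 -0.33487873  0.20048335] [-3.14153422e+00 -1.07283831e-03  4.17999216e-05] 15.65 [-0.38692376  0.85518205 -1.34776588]
held (1534, array([ 0.5297, -0.3358]), 0.0262, np.float64(0.2135))
blue 0
```

View pics/w5.png

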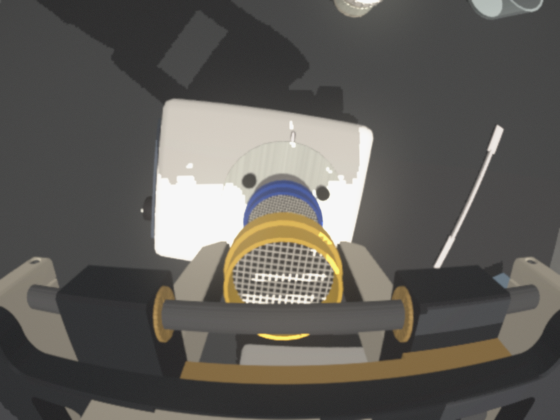

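Held yellow is at (0.5297,-0.3358), within 0.5 mm of blue's axis, and is level in the picture at (284,275). Lower it.

Call:
apply_moves(steps="0 0 0.3 0;0 0 0.4 0;0 0 0.4 0;0 0 0.3 0;0 0 0.25 0;0 0 0.15 0;0 0 0.1 0;0 0 0 0")

```text
clock: 16.5
ee_pos: [0.529, -0.3355, 0.1527]
ee_rot: [-3.142, -0.0, 0.0]
contact_force: [-0.2, -0.5, -1.4]
gripper_width: 0.641
```

Call:
apply_moves(steps="0 0 0.05 0;0 0 0 0;0 0 0.05 0;0 0 0 0;0 0 0 0;0 0 0 0;0 0 0 0;0 0 0 0")

```text
clock: 17.3
ee_pos: [0.529, -0.3355, 0.1504]
ee_rot: [-3.142, 0.0, -0.0]
contact_force: [0.5, 0.6, -0.5]
gripper_width: 0.642
```

Call:
apply_moves(steps="0 0 0.03 0;0 0 0 0;0 0 0.03 0;0 0 0 0;0 0 0 0;0 0 0 0;0 0 0 0;0 0 0 0")

```text
clock: 18.1
ee_pos: [0.5291, -0.3356, 0.1502]
ee_rot: [3.141, 0.0, 0.001]
contact_force: [-5.1, 3.0, 10.5]
gripper_width: 0.639
```

Contact came at TCP z 0.150, which is the expected seat. Release.

Call:
apply_moves(steps="0 0 0 0;0 0 0 0;0 0 0 0;0 0 0 0;0 0 0 0;0 0 -0.3 0;0 0 -1 0;0 0 -1 0", grip=0.9)

```text
clock: 18.9
ee_pos: [0.5288, -0.3354, 0.2073]
ee_rot: [-3.141, 0.0, 0.001]
contact_force: [0.2, 0.1, -0.0]
gripper_width: 0.899
```

Call:
apply_moves(steps="0 0 -0.8 0;0 0 0 0;0 0 0 0;0 0 0 0;0 0 0 0;0 0 0 0;0 0 0 0;0 0 0 0")

```text
clock: 19.7
ee_pos: [0.529, -0.3355, 0.2262]
ee_rot: [-3.141, 0.0, 0.0]
contact_force: [-0.1, -0.1, -0.2]
gripper_width: 0.9
```

```bash
python3 - <<'E'
from station import bot
from h import *
s=bot.get_state(); print(s['ee_pos'],s['clock'],s['contact_force'])
p,X=look(bot,'wrist','w6'); print(rim(p,X,'yellow',.158,.178))
ims=[]
for n in('scene','side'):
  p,X=look(bot,n); print(n,rim(p,X,'yellow',.158,.178,(.53,-.335)),rim(p,X,'blue',.09,.14,(.53,-.335)))
  ims.append(cv2.resize(p[200:320,90:220] if n=='scene' else p[120:240,270:400],(390,360)))
cv2.imwrite('pics/s6.png',np.hstack(ims))
E
```

```text
[ 0.52896536 -0.33545224  0.22617701] 19.7 [-0.13133852 -0.11301355 -0.22547766]
(810, array([ 0.5295, -0.3367]), 0.0263, np.float64(0.1641))
scene (265, array([ 0.5275, -0.3384]), 0.0263, np.float64(0.1633)) (193, array([ 0.5271, -0.3369]), 0.0279, np.float64(0.1195))
side (122, array([ 0.5294, -0.3345]), 0.0266, np.float64(0.1629)) (154, array([ 0.5286, -0.3334]), 0.0271, np.float64(0.118))
```

View pics/s6.png

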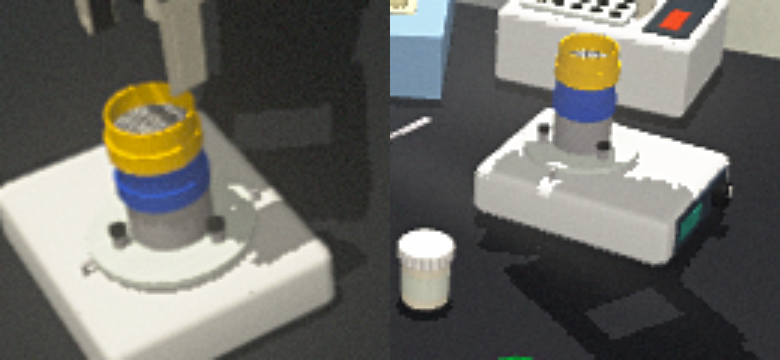

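Both side views show yellow flush on blue and level, with its axis about 1 mm off blue's (within the play). Next is red.

Call:
apply_moves(steps="-0.1 -0.7 0 0;-0.2 -1 0 0;-0.2 -1 0 0;-0.2 -1 0 0;-0.2 -1 0 0;-0.2 -1 0 0;-0.2 -1 0 0;-0.2 -1 0 0")

```text
clock: 20.65
ee_pos: [0.4912, -0.142, 0.2265]
ee_rot: [3.141, -0.0, 0.001]
contact_force: [0.2, -0.3, -0.8]
gripper_width: 0.898
```

Call:
apply_moves(steps="-0.2 -1 0 0;-0.2 -1 0 0;-0.2 -1 0 0;-0.2 -1 0 0;-0.2 -1 0 0;-0.2 -1 0 0;-0.2 -1 0.3 0;-0.2 -1 0.4 0")

```text
clock: 21.45
ee_pos: [0.4515, 0.058, 0.2092]
ee_rot: [-3.142, 0.0, -0.002]
contact_force: [-0.1, -0.5, -0.3]
gripper_width: 0.9
```

Call:
apply_moves(steps="-0.2 -1 0.5 0;-0.2 -1 0.5 0;-0.2 -1 0.6 0;-0.06 -0.04 0.6 0;0 0 0.5 0;0 0 0 0;0 0 0 0;0 0 0 0")

```text
clock: 22.25
ee_pos: [0.4354, 0.133, 0.1421]
ee_rot: [-3.141, 0.0, -0.002]
contact_force: [0.2, -0.6, 0.2]
gripper_width: 0.9
```

```bash
python3 - <<'E'
from station import bot
from h import *
s=bot.get_state(); print(s['ee_pos'],s['ee_rot'],s['clock'],s['contact_force'])
p,X=look(bot,'wrist','w7'); print(rim(p,X,'red',.034,.05,(.434,.133)))
E
```

```text
[0.4354302  0.13297584 0.14210335] [-3.14135486e+00  4.04498047e-04 -1.76509420e-03] 22.25 [ 0.15047239 -0.55143775  0.15159854]
(846, array([0.4339, 0.1341]), 0.0264, np.float64(0.0401))
```

View pics/w7.png

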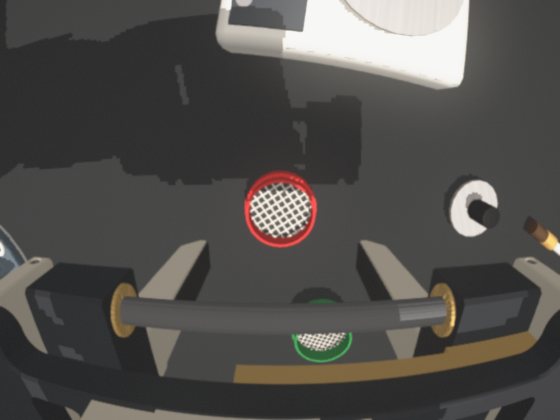

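Red sits between the jaws at (281,210), fitted at (0.4339,0.1341). The surroundings are clear.

Call:
apply_moves(steps="-0.06 -0.04 0.4 0;0 0 0.8 0;0 0 0.8 0;0 0 0.8 0;0 0 0.8 0;0 0 0.7 0;0 0 0.4 0;0 0 0 0")

```text
clock: 23.1
ee_pos: [0.4331, 0.1339, 0.0231]
ee_rot: [3.141, -0.0, -0.002]
contact_force: [0.3, 0.3, 1.0]
gripper_width: 0.898
```

Call:
apply_moves(steps="0 0 0 0;0 0 0 0;0 0 0 0;0 0 0 0;0 0 0 0;0 0 0 0;0 0 0 0;0 0 0 0", grip=0.5)

```text
clock: 23.9
ee_pos: [0.4336, 0.134, 0.024]
ee_rot: [-3.142, 0.0, -0.0]
contact_force: [-0.5, 0.1, 4.6]
gripper_width: 0.643
```

Call:
apply_moves(steps="0 0 -0.4 0;0 0 -0.9 0;0 0 -1 0;0 0 -1 0;0 0 -1 0;0 0 -1 0;0.2 1 -1 0;0.2 1 -1 0")

```text
clock: 24.7
ee_pos: [0.443, 0.0837, 0.2079]
ee_rot: [-3.142, -0.002, 0.0]
contact_force: [1.3, -0.4, -1.1]
gripper_width: 0.641
```

Call:
apply_moves(steps="0.2 1 -0.6 0;0.2 1 -0.5 0;0.2 1 0 0;0.2 1 0 0;0.2 1 0 0;0.2 1 0 0;0.2 1 0 0;0.2 1 0 0")

```text
clock: 25.5
ee_pos: [0.4832, -0.1169, 0.2343]
ee_rot: [-3.141, 0.0, 0.0]
contact_force: [-0.1, 0.2, -1.9]
gripper_width: 0.64
```

Call:
apply_moves(steps="0.2 1 0 0;0.2 1 0 0;0.2 1 0 0;0.2 1 0 0;0.2 1 0 0;0.2 1 0 0;0.2 1 0 0;0.2 1 0 0")

```text
clock: 26.3
ee_pos: [0.5233, -0.3168, 0.2343]
ee_rot: [-3.141, 0.0, 0.001]
contact_force: [-0.3, 0.0, -1.0]
gripper_width: 0.642
```

Call:
apply_moves(steps="0.2 0.8 0 0;0.1 0 0 0;0 0 0 0;0 0 0 0;0 0 0 0;0 0 0 0;0 0 0 0;0 0 0 0")

```text
clock: 27.1
ee_pos: [0.531, -0.3358, 0.2339]
ee_rot: [-3.142, -0.0, 0.0]
contact_force: [0.5, -0.3, -1.1]
gripper_width: 0.637
```

```bash
python3 - <<'E'
from station import bot
from h import *
s=bot.get_state(); print(s['ee_pos'],s['ee_rot'],s['clock'],s['contact_force'])
p,X=look(bot,'wrist','w8'); t=s['ee_pos']
print('held',rim(p,X,'red',t[2]+.005,t[2]+.03))
E
```

```text
[ 0.53096919 -0.3357894   0.23392949] [-3.14155202e+00 -2.70425454e-04  8.58519827e-05] 27.1 [ 0.45338094 -0.25989091 -1.08554778]
held (2032, array([ 0.5316, -0.3357]), 0.0262, np.float64(0.2485))
```

View pics/w8.png

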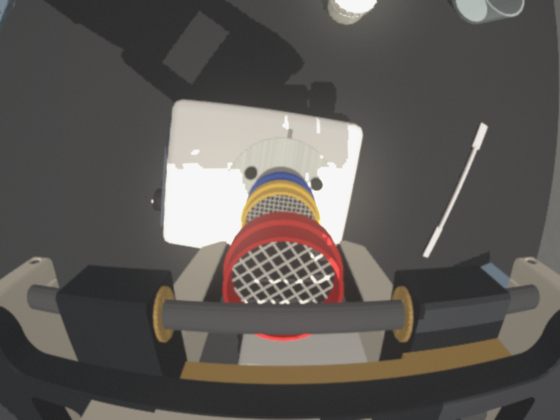

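Held red is level at (284,280), 2 mm off the yellow axis in x. I'll correct that and lower.

Call:
apply_moves(steps="-0.08 0.03 0.2 0;0 0 0.4 0;0 0 0.4 0;0 0 0.35 0;0 0 0.3 0;0 0 0.2 0;0 0 0.13 0;0 0 0 0")

```text
clock: 27.95
ee_pos: [0.5289, -0.3367, 0.184]
ee_rot: [-3.141, 0.0, 0.001]
contact_force: [-0.1, 0.1, -0.8]
gripper_width: 0.639
```

Call:
apply_moves(steps="0 0 0.05 0;0 0 0 0;0 0 0.03 0;0 0 0 0;0 0 0.03 0;0 0 0 0;0 0 0 0;0 0 0 0")

```text
clock: 28.75
ee_pos: [0.529, -0.3367, 0.1816]
ee_rot: [-3.142, 0.0, 0.0]
contact_force: [0.3, 0.5, -0.9]
gripper_width: 0.641
```

Call:
apply_moves(steps="0 0 0.03 0;0 0 0 0;0 0 0.03 0;0 0 0 0;0 0 0 0;0 0 0 0;0 0 0 0;0 0 0 0")

```text
clock: 29.55
ee_pos: [0.529, -0.3367, 0.1801]
ee_rot: [-3.142, 0.0, 0.0]
contact_force: [-0.3, 0.3, -0.7]
gripper_width: 0.64
```

Call:
apply_moves(steps="0 0 0.03 0;0 0 0 0;0 0 0.03 0;0 0 0 0;0 0 0 0;0 0 0 0;0 0 0 0;0 0 0 0")

```text
clock: 30.35
ee_pos: [0.5291, -0.3369, 0.1799]
ee_rot: [3.141, 0.0, 0.001]
contact_force: [-3.6, 2.9, 11.0]
gripper_width: 0.641
```

Contact at 0.180, the expected seat. Release.

Call:
apply_moves(steps="0 0 0 0;0 0 0 0;0 0 0 0;0 0 0 0;0 0 0 0;0 0 -0.3 0;0 0 -1 0;0 0 -1 0", grip=0.9)

```text
clock: 31.15
ee_pos: [0.5289, -0.3366, 0.2371]
ee_rot: [-3.141, 0.0, 0.001]
contact_force: [0.3, 0.3, 0.0]
gripper_width: 0.898
```

Call:
apply_moves(steps="0 0 -0.8 0;0 0 0 0;0 0 0 0;0 0 0 0;0 0 0 0;0 0 0 0;0 0 0 0;0 0 0 0")

```text
clock: 31.95
ee_pos: [0.5289, -0.3367, 0.2559]
ee_rot: [-3.141, 0.0, 0.0]
contact_force: [0.3, 0.0, -0.2]
gripper_width: 0.898
```

```bash
python3 - <<'E'
from station import bot
from h import *
s=bot.get_state(); print(s['ee_pos'],s['clock'],s['contact_force'])
p,X=look(bot,'wrist','w9'); print(rim(p,X,'red',.188,.21))
ims=[]
for n in('scene','side'):
  p,X=look(bot,n); print(n,rim(p,X,'red',.19,.21,(.53,-.335)))
  ims.append(cv2.resize(p[200:320,90:220] if n=='scene' else p[120:240,270:400],(390,360)))
  k=(X[...,2]>.038)&(X[...,2]<.052)&(p.max(2)<70)&(np.hypot(X[...,0]-.6245,X[...,1]-.129)<.03); print('knob',k.sum(),X[k].mean(0))
cv2.imwrite('pics/s9.png',np.hstack(ims))
E
```

```text
[ 0.52894668 -0.33670195  0.25591806] 31.95 [ 0.33770343  0.00648608 -0.17786914]
(1090, array([ 0.5295, -0.3369]), 0.0263, np.float64(0.1955))
scene (281, array([ 0.5278, -0.3386]), 0.0264, np.float64(0.1954))
knob 54 [0.62444055 0.12576027 0.04412671]
side (121, array([ 0.5292, -0.3349]), 0.0264, np.float64(0.1946))
knob 67 [0.62433108 0.1340813  0.04392902]
```

View pics/s9.png

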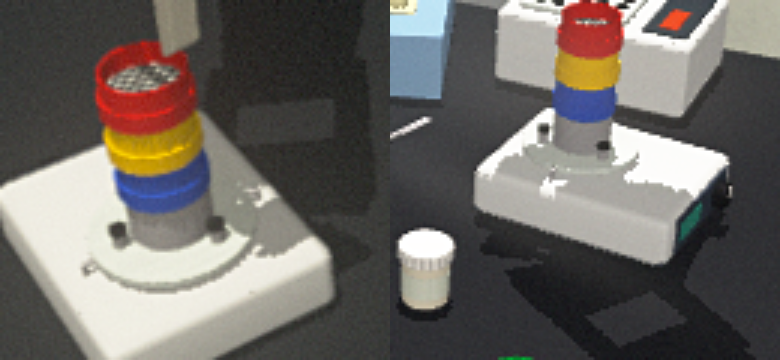

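Red is nested level at (0.5295,-0.3369). Its rim is at z 0.1955 averaged over the fit window, and both views show an upright stack. Now the lid.

Call:
apply_moves(steps="0.1 -0.7 0 0;0.2 -1 0 0;0.2 -1 0 0;0.2 -1 0 0;0.2 -1 0 0;0.2 -1 0 0;0.2 -1 0 0;0.2 -1 0 0")

```text
clock: 32.9
ee_pos: [0.5665, -0.1422, 0.2562]
ee_rot: [-3.141, -0.001, -0.0]
contact_force: [0.0, -0.8, 1.1]
gripper_width: 0.9
```

Call:
apply_moves(steps="0.2 -1 0 0;0.2 -1 0 0;0.2 -1 0 0;0.2 -1 0 0;0.2 -1 0 0;0.2 -1 0.2 0;0.2 -1 0.4 0;0.2 -1 0.5 0")

```text
clock: 33.7
ee_pos: [0.6064, 0.0577, 0.2288]
ee_rot: [-3.141, -0.001, -0.002]
contact_force: [-0.4, 0.4, -0.0]
gripper_width: 0.897
```

Call:
apply_moves(steps="0.2 -1 0.6 0;0.2 -1 0.6 0;0.2 -1 0.6 0;0.1 0 0.6 0;0 0 0.4 0;0 0 0 0;0 0 0 0;0 0 0 0")

```text
clock: 34.5
ee_pos: [0.6243, 0.1302, 0.1596]
ee_rot: [-3.141, 0.001, -0.002]
contact_force: [0.0, -0.1, 0.7]
gripper_width: 0.902
```

```bash
python3 - <<'E'
from station import bot
from h import *
s=bot.get_state(); print(s['ee_pos'],s['ee_rot'],s['clock'],s['contact_force'])
p,X=look(bot,'wrist','w10'); 
k=(X[...,2]>.038)&(X[...,2]<.052)&(p.max(2)<90)&(np.hypot(X[...,0]-.6245,X[...,1]-.129)<.03); print('knob',k.sum(),X[k].mean(0),X[k].std(0))
k=(X[...,2]>.008)&(X[...,2]<.022)&(p.min(2)>120)&(np.hypot(X[...,0]-.6245,X[...,1]-.129)<.045)
(x,y),R=cv2.minEnclosingCircle(X[k][:,:2].astype(np.float32)); print('plate',k.sum(),x,y,R,X[k].mean(0))
E
```

```text
[0.62431028 0.13020859 0.15956873] [-3.14143625e+00  1.31469225e-03 -1.99632574e-03] 34.5 [ 0.04273025 -0.07998687  0.68802108]
knob 64 [0.62495779 0.13891732 0.04226949] [0.00512891 0.0013598  0.0021538 ]
plate 2323 0.6253074407577515 0.13016854226589203 0.02910786122083664 [0.62544474 0.13250552 0.0148464 ]
```

View pics/w10.png

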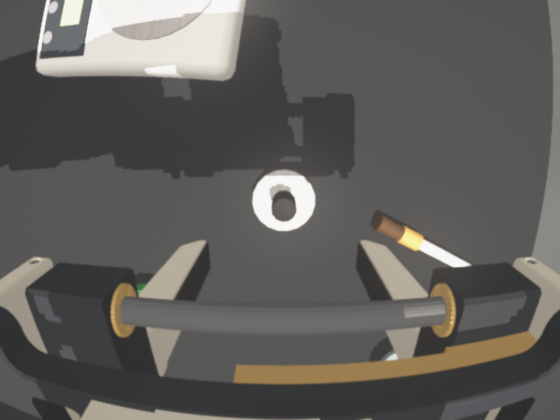

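The wrist view shows the lid plate at (284,201), with R 29.1 mm (29 expected) and centre (0.6253,0.1302). The marker lies near the right finger, so I'll narrow the jaws before descending.

Call:
apply_moves(steps="0.04 0 0 0;0 0 0.3 0;0 0 0.8 0;0 0 0.9 0;0 0 0.9 0;0 0 0.9 0;0 0 0.7 0;0 0 0.24 0", grip=0.5)

```text
clock: 35.35
ee_pos: [0.6241, 0.1306, 0.0381]
ee_rot: [3.141, -0.0, -0.004]
contact_force: [-0.4, -0.4, 0.1]
gripper_width: 0.498
```

Call:
apply_moves(steps="0 0 0 0;0 0 0 0;0 0 0 0;0 0 0 0;0 0 0 0;0 0 0 0;0 0 0 0;0 0 0 0", grip=0.1)

```text
clock: 36.15
ee_pos: [0.6255, 0.1309, 0.0411]
ee_rot: [-3.141, -0.0, -0.002]
contact_force: [-1.5, -0.8, 5.9]
gripper_width: 0.237
```

Call:
apply_moves(steps="0 0 0 0;0 0 0 0;0 0 0 0;0 0 -0.3 0;0 0 -0.7 0;0 0 -1 0;0 0 -1 0;0 0 -1 0")

```text
clock: 36.95
ee_pos: [0.625, 0.1308, 0.1425]
ee_rot: [-3.141, -0.0, -0.001]
contact_force: [0.4, -0.2, -1.4]
gripper_width: 0.235
```

Call:
apply_moves(steps="0 0 -1 0;0 0 -1 0;0 0.5 -1 0;-0.2 1 -1 0;-0.2 1 -1 0;-0.2 1 -0.4 0;-0.2 1 0 0;-0.2 1 0 0")

```text
clock: 37.75
ee_pos: [0.5995, -0.0077, 0.2769]
ee_rot: [3.141, 0.0, 0.003]
contact_force: [0.3, 0.5, -0.7]
gripper_width: 0.234
```

Call:
apply_moves(steps="-0.2 1 0 0;-0.2 1 0 0;-0.2 1 0 0;-0.2 1 0 0;-0.2 1 0 0;-0.2 1 0 0;-0.2 1 0 0;-0.2 1 0 0")

```text
clock: 38.55
ee_pos: [0.5595, -0.2076, 0.2765]
ee_rot: [3.141, -0.0, 0.001]
contact_force: [0.3, 0.4, -0.7]
gripper_width: 0.231
```

Call:
apply_moves(steps="-0.3 1 0 0;-0.3 1 0 0;-0.3 1 0 0;-0.3 1 0 0;-0.03 1 0 0;0 0.2 0 0;0 0 0 0;0 0 0 0")

```text
clock: 39.35
ee_pos: [0.5293, -0.3359, 0.2756]
ee_rot: [-3.141, -0.001, -0.0]
contact_force: [0.6, 0.4, -0.5]
gripper_width: 0.229
```

Call:
apply_moves(steps="0 0 0 0;0 0 0 0;0 0 0 0;0 0 0 0;0 0 0 0;0 0 0 0;0 0 0 0;0 0 0 0")

```text
clock: 40.15
ee_pos: [0.5292, -0.3367, 0.2751]
ee_rot: [-3.142, 0.0, 0.0]
contact_force: [-0.5, -0.4, -0.7]
gripper_width: 0.234
```

```bash
python3 - <<'E'
from station import bot
from h import *
s=bot.get_state(); t=s['ee_pos'];print(t,s['ee_rot'],s['clock'],s['contact_force'])
p,X=look(bot,'wrist','w11'); z=t[2]-.026
k=(abs(X[...,2]-z)<.008)&(p.min(2)>100)&(np.hypot(X[...,0]-t[0],X[...,1]-t[1])<.04)
Q=X[k];(x,y),R=cv2.minEnclosingCircle(Q[:,:2].astype(np.float32)); print('plate',k.sum(),x,y,R,Q.mean(0))
A=np.c_[Q[:,:2]-Q[:,:2].mean(0),np.ones(len(Q))]; print('slope',np.linalg.lstsq(A,Q[:,2],rcond=None)[0])
E
```

```text
[ 0.52922788 -0.33674128  0.27510793] [-3.14154657e+00  1.42528445e-04  4.48565572e-05] 40.15 [-0.49091404 -0.40925122 -0.65531037]
plate 2836 0.5297694206237793 -0.33780720829963684 0.029173292219638824 [ 0.52978922 -0.32308261  0.24902595]
slope [ 1.55397289e-04 -9.03351094e-03  2.49025948e-01]
```

View pics/w11.png

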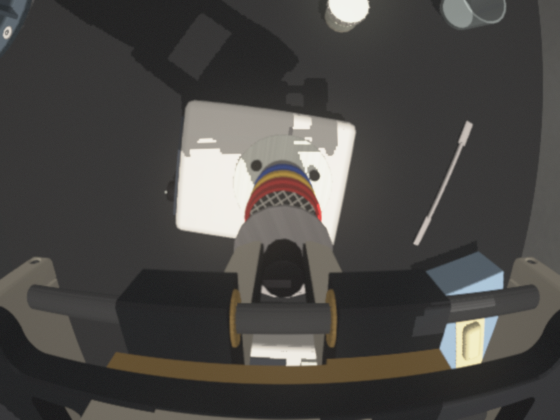

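The held lid is level (slope 0.01 rad) and about 1 mm from red's axis. Lower it.

Call:
apply_moves(steps="0 -0.02 0.2 0;0 0 0.35 0;0 0 0.35 0;0 0 0.3 0;0 0 0.25 0;0 0 0.15 0;0 0 0.12 0;0 0 0 0")

```text
clock: 41.0
ee_pos: [0.5292, -0.3362, 0.2318]
ee_rot: [-3.141, 0.0, 0.0]
contact_force: [0.9, 0.3, -0.8]
gripper_width: 0.23
```

Call:
apply_moves(steps="0 0 0.04 0;0 0 0 0;0 0 0.03 0;0 0 0 0;0 0 0.03 0;0 0 0 0;0 0 0 0;0 0 0 0")

```text
clock: 41.8
ee_pos: [0.5292, -0.3362, 0.2296]
ee_rot: [3.142, -0.0, 0.0]
contact_force: [-0.3, 0.5, -2.0]
gripper_width: 0.231
```

Call:
apply_moves(steps="0 0 0.03 0;0 0 0 0;0 0 0.03 0;0 0 0 0;0 0 0 0;0 0 0 0;0 0 0 0;0 0 0 0")

```text
clock: 42.6
ee_pos: [0.5294, -0.3364, 0.229]
ee_rot: [3.141, 0.0, 0.001]
contact_force: [-1.7, 1.2, 5.8]
gripper_width: 0.231
```

Seated at 0.229, as predicted. Release by opening partly, rise, and look.

Call:
apply_moves(steps="0 0 0 0;0 0 0 0;0 0 0 0;0 0 0 0;0 0 0 0;0 0 -0.4 0;0 0 -1 0;0 0 -1 0", grip=0.55)

```text
clock: 43.4
ee_pos: [0.5291, -0.3362, 0.2894]
ee_rot: [-3.141, 0.0, 0.001]
contact_force: [0.4, 0.3, 1.0]
gripper_width: 0.55
```

Call:
apply_moves(steps="0 0 -1 0;0 0.5 -0.8 0;0 0.8 0 0;0 0.7 0 0;0 0.5 0 0;0 0 0 0;0 0 0 0;0 0 0 0")

```text
clock: 44.2
ee_pos: [0.5294, -0.398, 0.3333]
ee_rot: [-3.141, -0.001, -0.0]
contact_force: [0.0, 0.6, -0.7]
gripper_width: 0.549
```

```bash
python3 - <<'E'
from station import bot
from h import *
s=bot.get_state(); t=s['ee_pos'];print(t,s['clock'],s['contact_force'])
ims=[]
for n in('scene','side','wrist'):
  p,X=look(bot,n,'w12' if n=='wrist' else None)
  near=np.hypot(X[...,0]-.5292,X[...,1]+.336)<.04
  k=near&(abs(X[...,2]-.213)<.006)&(p.min(2)>90)
  Q=X[k]; (x,y),R=cv2.minEnclosingCircle(Q[:,:2].astype(np.float32)); print(n,'plate',len(Q),(x,y,R),np.median(Q[:,2]))
  A=np.c_[Q[:,:2]-Q[:,:2].mean(0),np.ones(len(Q))]; print('slope',np.linalg.lstsq(A,Q[:,2],rcond=None)[0][:2])
  k=near&(X[...,2]>.235)&(X[...,2]<.25)&(p.max(2)<90); print('knob top',k.sum(),X[k].mean(0) if k.any() else '')
  for c in('red','yellow','blue','green'):
    k=cmask(p,c)&(near if c!='green' else (np.hypot(X[...,0]-.473,X[...,1]-.007)<.05)); print(c,k.sum(),np.nanmedian(X[k],0).round(4) if k.any() else '')
  if n!='wrist': ims.append(cv2.resize(p[180:310,90:220] if n=='scene' else p[90:220,270:400],(390,390)))
cv2.imwrite('pics/s12.png',np.hstack(ims))
E
```

```text
[ 0.52938037 -0.39803008  0.33329752] 44.2 [ 0.01714363  0.58119699 -0.72531968]
scene plate 1 (0.5410473346710205, -0.3598881661891937, 9.999999747378752e-05) 0.20709441031884063
slope [0. 0.]
knob top 8 [ 0.52786599 -0.3399353   0.23549853]
red 411 [ 0.5496 -0.3514  0.1836]
yellow 400 [ 0.5497 -0.351   0.1519]
blue 149 [ 0.5483 -0.3525  0.1204]
green 363 [ 0.4829 -0.0048  0.0308]
side plate 0 (0.0, 0.0, 0.0) nan
slope [0. 0.]
knob top 1 [ 0.53687971 -0.33385658  0.23534094]
red 215 [ 0.5228 -0.3123  0.1823]
yellow 221 [ 0.5241 -0.3128  0.1511]
blue 174 [ 0.5206 -0.3108  0.118 ]
green 448 [0.4716 0.0261 0.0294]
wrist plate 3 (0.5261578559875488, -0.3278418481349945, 0.003521036123856902) 0.21463239495964448
slope [  9.49632337 -24.82122385]
knob top 1 [ 0.53602874 -0.33081153  0.23521293]
red 0 
yellow 0 
blue 0 
green 0
  return _methods._mean(a, axis=axis, dtype=dtype,
  ret = ret.dtype.type(ret / rcount)
<stdin>:10: RuntimeWarning: Mean of empty slice.
  ret = um.true_divide(
```

View pics/s12.png

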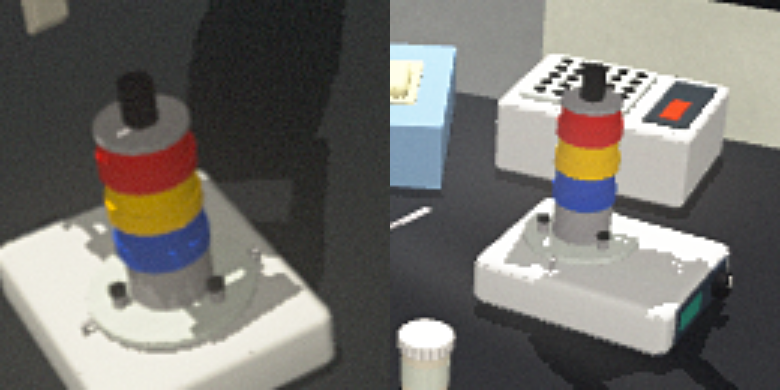

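View pics/w12.png

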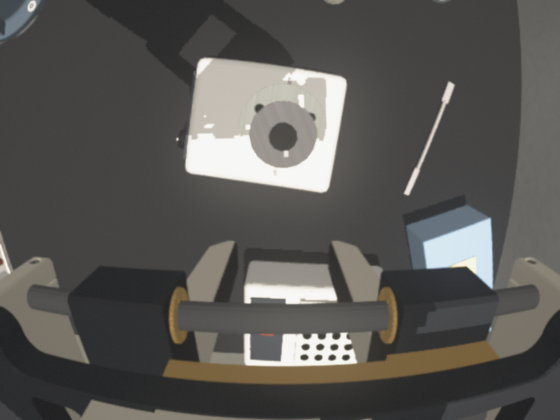

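The stack looks complete and upright in both views. The lid check looked at the wrong heights: the plate top should be at 0.203 and the knob top at 0.233. I'll repeat it there.

```bash
python3 - <<'E'
from station import bot
from h import *
for n in('scene','side','wrist'):
  p,X=look(bot,n); sat=np.ptp(p.astype(int),axis=2)
  near=np.hypot(X[...,0]-.5292,X[...,1]+.336)<.037
  k=near&(abs(X[...,2]-.203)<.007)&(p.max(2)>60)&(sat<40)
  Q=X[k]; (x,y),R=cv2.minEnclosingCircle(Q[:,:2].astype(np.float32)); print(n,'plate',len(Q),np.round((x,y,R),4),np.median(Q[:,2]).round(4))
  A=np.c_[Q[:,:2]-Q[:,:2].mean(0),np.ones(len(Q))]; print(' slope',np.linalg.lstsq(A,Q[:,2],rcond=None)[0][:2].round(3))
  k=near&(X[...,2]>.226)&(X[...,2]<.24); print(' knob top',k.sum(),X[k].mean(0).round(4))
E
```

```text
scene plate 384 [ 0.5285 -0.3389  0.0302] 0.2041
 slope [-0.015  0.006]
 knob top 105 [ 0.5301 -0.3398  0.2323]
side plate 130 [ 0.5306 -0.3348  0.0307] 0.2028
 slope [ 0.007 -0.019]
 knob top 39 [ 0.5289 -0.3315  0.2314]
wrist plate 2950 [ 0.5298 -0.3376  0.0293] 0.203
 slope [ 0. -0.]
 knob top 645 [ 0.5297 -0.3373  0.2328]
```

```bash
python3 - <<'E'
from station import bot
print(bot.get_state()['contact_force']); print(bot.hand_in()); print(bot.get_state()['clock'])
E
```

```text
[-0.20324341  0.24452167  0.43569487]
the job is handed in; nothing more can be done
None
the job is handed in; nothing more can be done
```

The stack is built and handed in after about 45 s of robot time: blue in the receiver pan, then yellow, red and the lid. Each piece was lowered until I felt contact at the height it should seat, then released.

**Lid:** the wrist camera puts the plate top at z 0.203 (0.203 expected) with no measurable slope. The knob top is at 0.233, as expected.

**Alignment:** by wrist-camera fits, each piece sits within about 1.2 mm of the one below, well inside the 5 mm limit.

**Disagreements:**
- The fixed cameras read 1–3 mm off the wrist camera on the lid plate centre, in opposite directions, which is about their calibration error. Their single-view knob readings scatter more, up to about 6 mm.
- They also gave lid slopes of 0.02 rad or less.
- My first lid check looked at the wrong heights; I repeated it at the right ones.

**Green sieve and jar:** I never approached either one to grip. The two show where they started in later pictures, but I did not re-measure them precisely.

The gripper was about 6 cm to the side and 10 cm above the stack at hand-in, touching nothing.

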